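Wedge up the petri-dish viewing plate

ROBOT

A 7-joint arm with a two-finger parallel gripper is mounted at the origin on the work surface. World frame = base frame: x ahead of the robot, y to its left, z up, the work surface at z = 0. Lengths are in m, angles in rad, forces in N, time in s.
With the tool pointing down it reaches from about 0.35 to 0.9 m from the base axis. Payload 8.1 kg.
Tool frame: the origin (TCP) lies on the centre line of the jaws, within the pads' length; the fingertips stand 17 mm ahead of it and the grasp point (between the pads) lies 2 mm behind it; z points along the fingers, y is the direction in which the jaws open and shut (so a half turn about z gives the same grasp; the last joint's range is limited). The gripper opens to 92 mm and grips with 3 to 60 N. Pads are 19 mm wide; open, the fingers measure 130 mm over their backs; the gripper's body (75 mm by 190 mm) begins 47 mm behind the grasp point.
Start: joints at [1.179, 0.434, 0.025, 1.573, -0.012, 1.134, -0.075], TCP at [0.178, -0.599, 0.244] pointing down, gripper open.
Joint ranges: [-2.62, 2.62], [-0.44, 2.09], [-1.27, 1.32], [0.08, 2.57], [-1.32, 4.46], [0.12, 2], [-2.74, 2.74]. Speed limits (rad/s): [2.22, 2.22, 3.01, 3.01, 3.14, 3.14, 3.14].

INTERFACE

Orientations are given as a rotation vector (axis times angle).
In Python, from cell import arm, imaging, job gives the robot as it stands.
- The arm moves only by the tool jog_arm, never from a script. Its argument "moves" is a list of rows, each an object with "fingers": the closure, from -1 (fully open) to 1 (shut); "xyz": the shift along the tool's x, y, z in cm, a list of three; "angular": the turn, a rotation vector about the tool's x, y, z in rad, a list of three. In form: [{"fingers": fingers, "xyz": [dx, dy, dz], "angular": [ax, ay, az]}, ...]. A call has 1 to 12 rows; each row is the pose to reach, as a shift and turn from the pose commanded when the call began, along the tool's axes at that moment; what a row does not reach only later rows make up. A row lasts 1/8 s, in which the tool goes at most 62.5 mm and 10.7 degrees, less where a joint would pass 70% of its speed; a pose out of reach is approached as far as the arm can. A call with a gripper value outside its range is refused whole. The fingers move at their own pace and stop on an object; "grip_force" is the grip in N (left out, the last holds). Time passes only in rows, so rows that repeat a pose let the fingers close. It gives the time, the measured TCP pose, the force and the opening at its end, in the units of the state.
- arm.observe(): the state, without advancing time (a new reading comes with each control period).
- imaging.get_image(name): name is "scene" or "top" or "wrist"; returns the picture (480x640x3 uint8, red, green, blue); there is no depth.
- imaging.camera_params(name): a dict with "fx", "fy", "cx", "cy" (pixels), "rvec" (rotation vector, rad) and "tvec" (3), from world to camera coordinates, as OpenCV has them; the wrist camera has in their place "hand_eye" (4x4, takes a point from camera to tool coordinates, whose origin is the TCP and whose axes are the flange's). Camera axes: x right, y down, z forward; pixel columns grow to the right and rows downward; lengths in m; the calibration is good to about 2 mm. A picture is of the moment at which its call begins: read the wrist's pose just before it. camera_params takes no time and is no camera call.
- job.sign_off(): hands the job in, once; it reports no verdict.
The state is a dict: "clock": time; "joints": joint angles; "dq": joint speeds; "joint_efforts": joint torques, N m; "position": TCP position; "ee_rot": TCP orientation; "force": force on the tool from outside, world axes, zero at the start; "ft_torque": the same for the moment, N m; "width": opening from 0.0 (shut) to 1.0 (fully open).
Only numpy, scipy, OpenCV 4.12 (cv2) and the standard library are available. Lean on these libraries where they do the work, as an engineer would, in place of code of your own. Each camera call takes 0.05 s, during which the arm holds its last target. There are 200 camera calls.

TASK

Get the dish viewer ready for looking at colonies: first set the red dimmer lever to the green mark, 60 degrees from its off stop. Then take the blue wedge by its handle and, keeping it flat on the bench, slide it in under the orange front edge of the white viewing plate until that edge has just lifted off its base, by about 4 mm, never as much as 10 mm, and finish while still holding the wedge there. Lift the plate with the wedge alone, without touching the plate, and leave the dish on the plate and everything else on the bench where they are.

Things in the scene. Friction and masses are not known exactly. Their poses are not given: they have to be found in the camera images.
- dimmer: grey dimmer box 110 x 80 x 40 mm (x, y, z), fixed to the bench; origin at the centre of its underside. Its level x axis is the way the lever swings as its angle grows; z up. A black half disc (radius 38 mm about the hinge line, 16 to 22 mm to the +y side of the lever) has white ticks at 0, 30 and 90 degrees and a longer green one at 60.
- lever_pivot (a point): point on the lever's hinge line, in the lever's plane of swing: 40 mm above the bench over the centre of the dimmer box. The hinge line runs along the box's y axis.
- lever_grip (a point): centre of the lever's red cross grip, 85 mm from the hinge line: a cylinder 18 mm in diameter, 26 mm long along the box's y axis, on a 10 mm steel rod. It can be pinched from above by its two ends (26 mm) or pushed. From the hinge line it stands at (lever minus 45 degrees) from vertical, towards the box's +x.
- lever (a joint): angle of the lever, rad: 0 = off, leaning 45 degrees towards the box's -x; 0.785 = upright; 1.047 (60 degrees) = green mark; 1.571 = full, leaning 45 degrees towards +x. Friction holds it where it is left; moving it takes 1 to 2 N at the grip.
- wedge_grip (a point): centre of the handle of the loose blue wedge (0.1 to 0.2 kg), 48 mm above its flat underside. x axis: level, from handle to thin tip; z up. Handle: upright post 24 x 24 mm, 72 mm tall (40 mm wide in y below 21 mm), centred here in plan. Ahead of it the ramp, 40 mm wide: 21 mm high at 12 mm ahead of this point, falling straight (1 in 5) to 3 mm at the tip, 102 mm ahead.
- wedge: the same wedge; origin on its underside straight below wedge_grip, axes as there.
- viewer: green base of the dish viewer, fixed to the bench; origin on the bench below the middle of the plate's front edge; level x axis from the front edge to the rear hinge, the way the wedge goes in; z up. Side rails 10 mm high, 16 mm wide, run back from the front edge, centred 100 mm to either side; between them the bench is bare for 130 mm from the front edge.
- plate_edge (a point): middle of the plate's orange front edge, a bar 10 mm in diameter, 204 mm long along the viewer's y; its centre line is 15 mm above the bench with the plate down (10 mm gap below). The wedge, flat on the bench and pushed along the viewer's x, first touches it when wedge_grip is 67 mm short of this point along that x, and lifts it 4 mm at 47 mm short: 1 mm per 5 mm of push.
- plate (a joint): tilt of the white viewing plate about its rear hinge, 200 mm behind the front edge, rad: 0 = down on its base; the front edge's lift is 0.200 m times this (0.020 = 4 mm). The plate is 204 mm wide, 10 mm thick, its top 20 mm above the bench; it weighs 0.4 to 0.7 kg, is held down by gravity only, and takes 2 to 5 N to lift at the front edge.
- dish: clear petri dish with yellow agar, 90 mm in diameter, 15 mm high, loose on the viewing plate about 100 mm behind its front edge; origin at the centre of its underside. Stays there.
- dish_low: clear petri dish with red agar, 90 mm in diameter, 15 mm high, on the bench; origin at the centre of its underside. Bystander.
- dish_high: clear petri dish with yellow agar, 90 mm in diameter, 15 mm high, lying on the red one; origin at the centre of its underside. Bystander.
- tube_red: standing tube with red cap, 35 mm in diameter over the cap, 114 mm tall; origin at the centre of its underside. Bystander.
- tube_blue: standing tube with blue cap, 35 mm in diameter over the cap, 114 mm tall; origin at the centre of its underside. Bystander.
- carton: white and blue carton, 70 x 70 mm in plan, 140 mm tall; origin at the centre of its underside. Bystander.
- marker: black marker pen lying on the bench, 125 mm long, 12 mm thick; origin at its middle on the bench. Bystander.
Things that resemble listed ones, but are neither listed nor needed, are in the scene too. There is more than one size of the wedge; the job needs the larger. Leave any purple look-alike of the dimmer alone.

How it is judged:
On the way, in this order (a step that is already met when the one before it is completed fails the run):
1. the dimmer lever is set to the green mark, 60 degrees (within 6) (value of joint lever between 0.94 and 1.155 rad), for 0.2 s.
2. the wedge has just lifted the plate's front edge off its base (by 1.5 to 6.5 mm) (value of joint plate between 0.0075 and 0.0325 rad and contact force between wedge and plate above 0.5 N), for 0.2 s.
At the end, for the whole second after the job is handed in: The lever stands within 6 degrees of 60; the plate's front edge is lifted 1.5 to 6.5 mm and rests on the wedge (more than 0.5 N), not on the robot; the wedge lies flat on the bench (within 6 mm of height and 0.1 rad), is still, and the fingers still hold it (more than 1 N) (all of step 1 and all of step 2 and contact force between the fingers and wedge above 1 N and contact force between each of the arm, the fingers and plate below 0.5 N and angle between wedge's own z axis and vertical below 0.1 rad and height (world z) of wedge_grip below 0.054 m and linear speed of wedge below 0.02 m/s and velocity of joint plate between -0.05 and 0.05 rad/s); the arm keeps its last pose, push and grip.
It fails at once if the robot touches the viewing plate (over 2 N) (contact force between any of the fingers, the arm and plate above 2 N).
It fails at once if the plate's front edge is jacked up more than 10 mm (value of joint plate above 0.05 rad).
It fails at once if the dish on the plate is shifted more than 25 mm (distance of dish from where it was at the start of the episode above 0.025 m).
It fails at once if another thing on the bench (stacked dishes, tubes, carton, marker) is shifted more than 25 mm (distance of any of dish_low, dish_high, tube_red, tube_blue, carton, marker from where it was at the start of the episode above 0.025 m).
It also fails if it takes over 51 s, if anything falls off the work surface, if the arm or the gripper's body presses on something with over 40 N, if the wrist force passes 120 N, or if a joint passes its speed limit or range.

## Working session

There is one attempt and no reset: what is moved stays moved. The work goes in short steps, Python scripts to look and compute and a tool call to move; the robot and the scene stay as the last step left them, time stands still between calls to the robot, and variables do not carry over. Pictures are saved under pics/ and viewed, about 8 in all and at most 12, crops included, and the job is handed in when it is done.

Besides the shell and the picture viewer there is one more tool, called after ">>>" by a JSON object that holds its "op" and its "data". jog_arm: Moves the arm, as the interface text tells. Its arguments: {"type":"object","properties":{"moves":{"type":"array"},"grip_force":{"type":"number"}},"required":["moves"]}

```bash
ls; mkdir -p pics; cat > h.py <<'E'
import numpy as np, cv2
from scipy.spatial.transform import Rotation as R
from cell import arm, imaging, job
def snap(name, fn=None):
    s=arm.observe(); im=imaging.get_image(name)
    if fn: cv2.imwrite('pics/'+fn, im[:,:,::-1])
    return s,im
def cam(name,s=None):
    p=imaging.camera_params(name); K=np.array([[p['fx'],0,p['cx']],[0,p['fy'],p['cy']],[0,0,1]])
    if 'hand_eye' in p:
        T=np.eye(4); T[:3,:3]=R.from_rotvec(s['ee_rot']).as_matrix(); T[:3,3]=s['position']
        M=np.linalg.inv(T@np.array(p['hand_eye']))
    else:
        M=np.eye(4); M[:3,:3]=R.from_rotvec(np.ravel(p['rvec'])).as_matrix(); M[:3,3]=np.ravel(p['tvec'])
    return K,M
def plane(c,uv,z):
    K,M=c; Ri=M[:3,:3].T; o=-Ri@M[:3,3]; d=Ri@np.linalg.inv(K)@np.array([uv[0],uv[1],1.])
    return o+d*(z-o[2])/d[2]
def proj(c,P):
    K,M=c; q=K@(M[:3,:3]@np.array(P)+M[:3,3]); return q[:2]/q[2]
E
python3 - <<'E'
from h import *
s,a=snap('top','top0.png'); _,b=snap('scene','scene0.png')
print(s['position'],s['ee_rot'],s['clock'],s['width'],s['force'])
for n in('top','scene'):
    K,M=cam(n);print(n,K[0,0],-M[:3,:3].T@M[:3,3])
print(imaging.camera_params('wrist'))
E
```

```text
pics
[ 0.17779758 -0.59865244  0.24294457] [-3.10736815e+00 -4.51701426e-01  5.75129370e-04] 0.0 0.9974236246662505 [-0.00472873 -0.19268479 -0.1286002 ]
top 457.9878301061739 [0.44519879 0.00596354 1.37290494]
scene 595.3919291608621 [ 1.17639996 -0.37036333  1.19534997]
{'fx': 336.9796312467205, 'fy': 336.9796312467205, 'cx': 313.38440056193593, 'cy': 239.00169827541953, 'hand_eye': array([[ 2.50797351e-04, -9.59323503e-01, -2.82308970e-01,
         7.64526481e-02],
       [ 9.99999958e-01,  1.99439812e-04,  2.10655867e-04,
         7.35158821e-04],
       [-1.45783476e-04, -2.82309011e-01,  9.59323512e-01,
        -1.40250962e-01],
       [ 0.00000000e+00,  0.00000000e+00,  0.00000000e+00,
         1.00000000e+00]])}
```

View pics/top0.png

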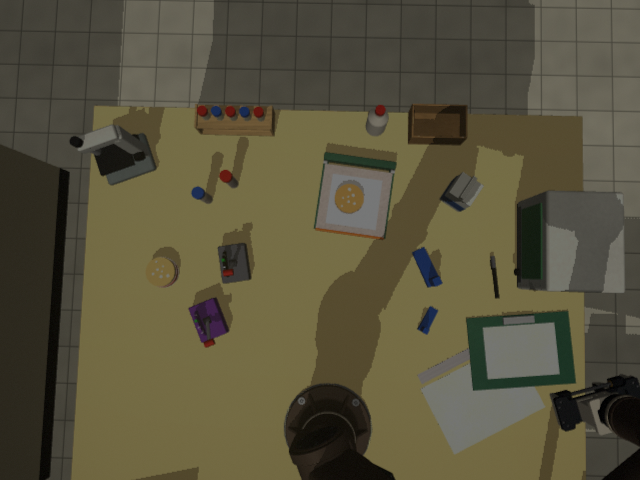

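View pics/scene0.png

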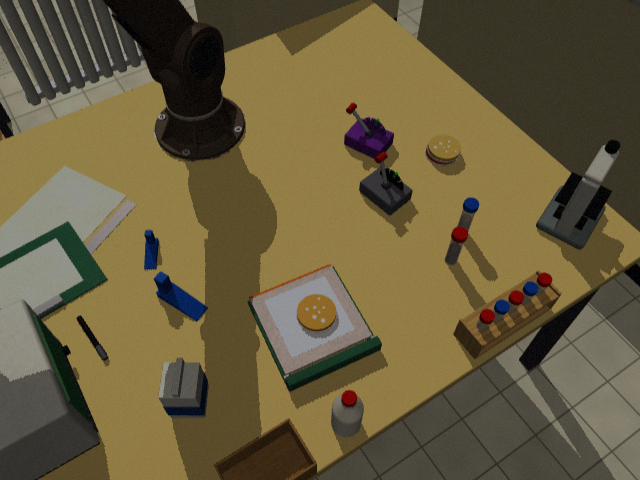

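Top view shows:
- Grey dimmer at (234,263), red grip at (228,272). The purple look-alike is at (208,320).
- Blue wedges: the larger at (427,268), the smaller at (428,320).
- Plate with its orange edge at about (350,237).

The grey dimmer and the longer wedge fit the description. I'll measure them and confirm both in one enlarged crop.

```bash
cat >> h.py <<'E'
def mask(im,lo,hi,box):
    h=cv2.cvtColor(im,cv2.COLOR_RGB2HSV); m=cv2.inRange(h,lo,hi); z=np.zeros_like(m); x0,y0,x1,y1=box; z[y0:y1,x0:x1]=m[y0:y1,x0:x1]; return z
def blob(m):
    c=max(cv2.findContours(m,cv2.RETR_EXTERNAL,cv2.CHAIN_APPROX_NONE)[0],key=cv2.contourArea)
    M=cv2.moments(c); return np.array([M['m10']/M['m00'],M['m01']/M['m00']]),c
def tri(c1,u1,c2,u2):
    P=[c[0]@c[1][:3] for c in(c1,c2)]
    X=cv2.triangulatePoints(P[0],P[1],np.array(u1,float).reshape(2,1),np.array(u2,float).reshape(2,1)); return (X[:3]/X[3]).ravel()
E
python3 - <<'E'
from h import *
T=cv2.imread('pics/top0.png')[:,:,::-1].copy();S=cv2.imread('pics/scene0.png')[:,:,::-1].copy()
ct,cs=cam('top'),cam('scene')
def red(im,b): return blob(cv2.bitwise_or(mask(im,(0,150,60),(6,255,255),b),mask(im,(174,150,60),(179,255,255),b)))
a,_=red(T,(215,262,240,282)); b,_=red(S,(370,148,392,165)); g=tri(ct,a,cs,b)
print('grip',a,b,g, proj(ct,g)-a)
# box
gm=mask(T,(0,0,25),(179,75,110),(215,235,255,290)); c,k=blob(gm); r=cv2.minAreaRect(k); print('box px',c,r)
bp=[plane(ct,p,.04) for p in cv2.boxPoints(r)]; print(np.round(bp,3), np.mean(bp,0))
# wedge
for n,im,bx,cc in(('T',T,(405,240,450,295),ct),('S',S,(145,265,215,325),cs)):
    m=mask(im,(105,120,30),(130,255,255),bx); c,k=blob(m); r=cv2.minAreaRect(k); print(n,c,r, [np.round(plane(cc,p,.0)[:2],3) for p in cv2.boxPoints(r)])
# orange edge
om=mask(T,(5,130,60),(18,255,255),(305,225,395,248)); ys,xs=np.nonzero(om); print(len(xs),xs.min(),xs.max())
for n,im,cc,bx in(('T',T,ct,(305,225,395,248)),('S',S,cs,(240,260,345,310))):
    om=mask(im,(5,150,60),(16,255,255),bx);ys,xs=np.nonzero(om);i,j=xs.argmin(),xs.argmax()
    e=[plane(cc,(xs[q],ys[q]),.015) for q in(i,j)]; print(n,(xs[i],ys[i]),(xs[j],ys[j]),np.round(e,3),np.mean(e,0),np.linalg.norm(e[0]-e[1]))
up=lambda im,x0,y0,x1,y1: cv2.resize(im[y0:y1,x0:x1],(400,300),interpolation=cv2.INTER_CUBIC)
o=np.vstack([np.hstack([up(T,194,230,274,290),up(S,340,140,420,215+0)]),np.hstack([up(T,385,240,465,300),up(S,140,255,220,325)])])
cv2.imwrite('pics/crop1.png',np.clip(o[:,:,::-1].astype(float)*1.6,0,255).astype(np.uint8))
E
```

```text
grip [227.3935743  272.36947791] [381.25378788 155.60984848] [0.44547602 0.28355041 0.12637056] [-0.40525229 -0.25150246]
box px [233.33609243 262.74581824] ((233.38999938964844, 262.72998046875), (37.193817138671875, 28.00143051147461), 81.8698959350586)
[[0.52  0.335 0.04 ]
 [0.534 0.255 0.04 ]
 [0.427 0.235 0.04 ]
 [0.413 0.316 0.04 ]] [0.47345922 0.28523692 0.04      ]
T [426.3964539  267.72765957] ((426.300048828125, 267.60003662109375), (39.80200958251953, 14.310833930969238), 63.43495178222656) [array([ 0.518, -0.238]), array([ 0.538, -0.276]), array([ 0.433, -0.33 ]), array([ 0.413, -0.292])]
S [178.23991183 297.30569685] ((176.8775177001953, 297.42828369140625), (59.99637985229492, 21.57781982421875), 38.480194091796875) [array([ 0.397, -0.332]), array([ 0.372, -0.288]), array([ 0.519, -0.239]), array([ 0.541, -0.283])]
181 315 383
T (np.int64(316), np.int64(228)) (np.int64(383), np.int64(238)) [[ 0.584  0.048  0.015]
 [ 0.559 -0.152  0.015]] [ 0.57154116 -0.05192631  0.015     ] 0.20132511472261705
S (np.int64(249), np.int64(297)) (np.int64(330), np.int64(264)) [[ 0.554 -0.149  0.015]
 [ 0.579  0.052  0.015]] [ 0.56640238 -0.04824241  0.015     ] 0.20286855813691435
```

View pics/crop1.png

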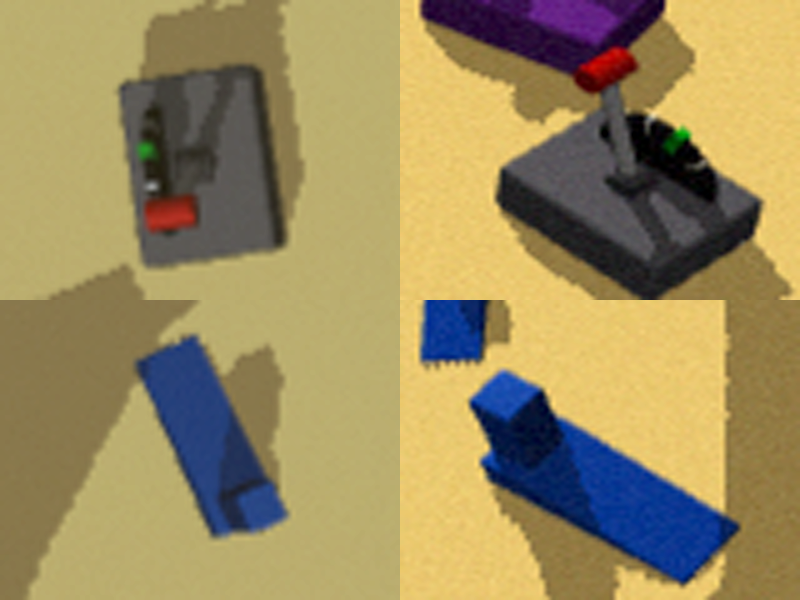

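The crop confirms the choices. The grey dimmer has its half disc on the left (+y of the box), with the lever at about 27°. The larger wedge has its handle at the lower right and its tip pointing up-left. Next I move to hover above the lever grip.

>>> {"op": "jog_arm", "data": {"moves": [{"fingers":-1,"xyz":[17,-10,-3],"angular":[0,0,0.11]},{"fingers":-1,"xyz":[34,-21,-3],"angular":[0,0,0.11]},{"fingers":-1,"xyz":[34,-21,-3],"angular":[0,0,0.11]},{"fingers":-1,"xyz":[34,-21,-3],"angular":[0,0,0.11]},{"fingers":-1,"xyz":[34,-21,-3],"angular":[0,0,0.11]},{"fingers":-1,"xyz":[34,-21,-3],"angular":[0,0,0.11]},{"fingers":-1,"xyz":[50.6,-77,-3],"angular":[0,0,0.11]},{"fingers":-1,"xyz":[50.6,-77,-3],"angular":[0,0,0.11]},{"fingers":-1,"xyz":[50.6,-77,-3],"angular":[0,0,0.11]},{"fingers":-1,"xyz":[50.6,-77,-3],"angular":[0,0,0.11]},{"fingers":-1,"xyz":[50.6,-77,-3],"angular":[0,0,0.11]},{"fingers":-1,"xyz":[50.6,-77,-3],"angular":[0,0,0.11]}]}}

```text
clock: 1.6
position: [0.437, 0.0562, 0.2731]
ee_rot: [3.129, 0.28, 0.0]
force: [1.9, -0.6, -0.5]
width: 1.0
```

>>> {"op": "jog_arm", "data": {"moves": [{"fingers":-1,"xyz":[2,-6,0],"angular":[0,0,0]},{"fingers":-1,"xyz":[4,-18,2],"angular":[0,0,0]},{"fingers":-1,"xyz":[4,-21,3],"angular":[0,0,0]},{"fingers":-1,"xyz":[4,-21,3],"angular":[0,0,0]},{"fingers":-1,"xyz":[4,-21,3],"angular":[0,0,0]},{"fingers":-1,"xyz":[4,-21,3],"angular":[0,0,0]}]}}

```text
clock: 2.35
position: [0.4396, 0.2672, 0.2429]
ee_rot: [3.128, 0.279, -0.001]
force: [-0.1, 0.6, 0.3]
width: 0.999
```

```bash
python3 - <<'E'
from h import *
s,W=snap('wrist','w1.png'); print(s['position'],s['ee_rot'],s['clock'],s['force'])
c=cam('wrist',s)
b=(0,0,640,480)
m=cv2.bitwise_or(mask(W,(0,150,60),(6,255,255),b),mask(W,(174,150,60),(179,255,255),b))
for k in cv2.findContours(m,cv2.RETR_EXTERNAL,cv2.CHAIN_APPROX_NONE)[0]:
    if cv2.contourArea(k)>60: r=cv2.minAreaRect(k); print(cv2.contourArea(k),r,plane(c,r[0],.121))
g=mask(W,(45,150,60),(75,255,255),b); print(blob(g)[0])
E
```

```text
[0.43956094 0.26716557 0.24286898] [ 3.12818618e+00  2.79257823e-01 -8.69879034e-04] 2.35 [-0.10700136  0.6161734   0.32764979]
634.0 ((293.0, 227.0), (20.0, 32.0), 90.0) [0.44603516 0.2840577  0.121     ]
[274.54222222 173.58666667]
```

View pics/w1.png

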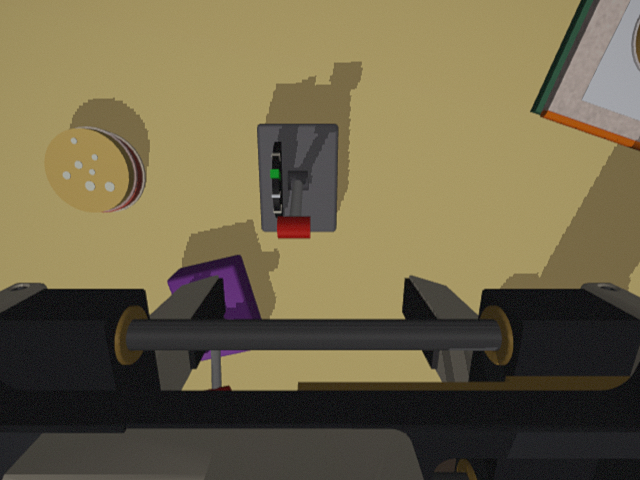

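Grip measured at (0.446, 0.284, 0.121), which agrees with the two-view fix, and the box is aligned with the tool. Descending and pinching its ends.

>>> {"op": "jog_arm", "data": {"grip_force": 12, "moves": [{"fingers":-1,"xyz":[0.9,-1.6,4],"angular":[0,0,0]},{"fingers":-1,"xyz":[0.9,-1.6,8],"angular":[0,0,0]},{"fingers":-1,"xyz":[0.9,-1.6,12.3],"angular":[0,0,0]},{"fingers":-1,"xyz":[0.9,-1.6,12.3],"angular":[0,0,0]},{"fingers":1,"xyz":[0.9,-1.6,12.3],"angular":[0,0,0]},{"fingers":1,"xyz":[0.9,-1.6,12.3],"angular":[0,0,0]},{"fingers":1,"xyz":[0.9,-1.6,12.3],"angular":[0,0,0]},{"fingers":1,"xyz":[0.9,-1.6,12.3],"angular":[0,0,0]},{"fingers":1,"xyz":[0.9,-1.6,12.3],"angular":[0,0,0]},{"fingers":1,"xyz":[0.9,-1.6,12.3],"angular":[0,0,0]}]}}

```text
clock: 3.65
position: [0.4454, 0.2855, 0.1201]
ee_rot: [3.129, 0.28, -0.0]
force: [-0.5, -0.0, -0.1]
width: 0.394
```

```bash
python3 - <<'E'
from h import *
p=np.array([.43956,.26717,.24287]); s={'position':p,'ee_rot':[3.12818618,.279257823,-8.7e-4]}
c=cam('wrist',s); W=cv2.imread('pics/w1.png')[:,:,::-1].copy()
q=[plane(c,u,.04) for u in((258,125),(337,125),(337.5,231),(262,231))]; print(np.round(q,4),np.mean(q,0))
print('green',plane(c,(274.5,173.6),.04+.0329))
E
```

```text
[[0.519  0.3348 0.04  ]
 [0.5325 0.2598 0.04  ]
 [0.4287 0.2384 0.04  ]
 [0.4146 0.3167 0.04  ]] [0.47369275 0.28742918 0.04      ]
green [0.47974959 0.30932906 0.0729    ]
```

>>> {"op": "jog_arm", "data": {"moves": [{"fingers":1,"xyz":[0,0,0],"angular":[0,0,0]},{"fingers":1,"xyz":[0,0,0],"angular":[0,0,0]},{"fingers":1,"xyz":[0,0,0],"angular":[0,0,0]},{"fingers":1,"xyz":[0,0,0],"angular":[0,0,0]},{"fingers":1,"xyz":[0,0,0],"angular":[0,0,0]}]}}

```text
clock: 4.28
position: [0.4455, 0.2844, 0.12]
ee_rot: [3.128, 0.279, -0.001]
force: [0.5, -4.6, 4.0]
width: 0.28
```

>>> {"op": "jog_arm", "data": {"moves": [{"fingers":1,"xyz":[0.6,0,-0.18],"angular":[0,0,0]},{"fingers":1,"xyz":[1.3,0,-0.33],"angular":[0,0,0]},{"fingers":1,"xyz":[2.0,0,-0.42],"angular":[0,0,0]},{"fingers":1,"xyz":[2.8,0,-0.46],"angular":[0,0,0]},{"fingers":1,"xyz":[3.4,0,-0.44],"angular":[0,0,0]},{"fingers":1,"xyz":[4.0,0,-0.38],"angular":[0,0,0]},{"fingers":1,"xyz":[4.5,0,-0.28],"angular":[0,0,0]},{"fingers":1,"xyz":[5.0,0,-0.17],"angular":[0,0,0]},{"fingers":1,"xyz":[5.0,0,-0.17],"angular":[0,0,0]},{"fingers":1,"xyz":[5.0,0,-0.17],"angular":[0,0,0]}]}}

```text
clock: 5.52
position: [0.495, 0.2933, 0.1215]
ee_rot: [3.128, 0.279, 0.0]
force: [1.0, -5.2, 0.6]
width: 0.282
```

```bash
python3 - <<'E'
from h import *
_,S=snap('scene'); s,T=snap('top')
def red(im,b): return blob(cv2.bitwise_or(mask(im,(0,150,60),(6,255,255),b),mask(im,(174,150,60),(179,255,255),b)))
print(s['position'],s['force'],s['width'])
o=np.hstack([cv2.resize(S[130:220,340:460],(400,300),interpolation=3),cv2.resize(T[230:290,194:274],(400,300),interpolation=3)])
cv2.imwrite('pics/c2.png',np.clip(o[:,:,::-1]*1.6,0,255).astype(np.uint8))
E
```

```text
[0.49501007 0.29332771 0.12148605] [ 1.32664443 -5.7808912   0.18527194] 0.28357827023263005
```

View pics/c2.png

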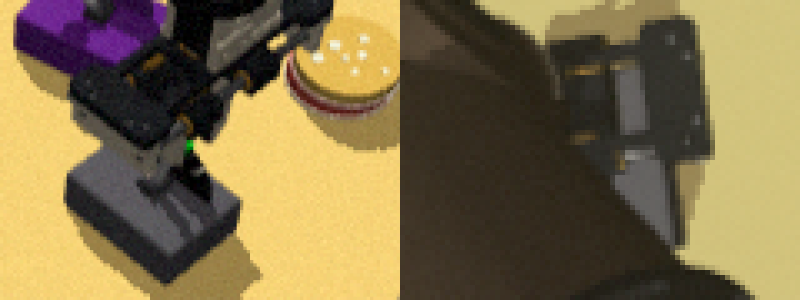

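Measured grip offset is +22 mm from the pivot, which puts the lever at about 60°. The crop shows the gripper on the grip next to the green tick. Releasing and backing up to check from near.

>>> {"op": "jog_arm", "data": {"moves": [{"fingers":-1,"xyz":[0,0,0],"angular":[0,0,0]},{"fingers":-1,"xyz":[0,0,0],"angular":[0,0,0]},{"fingers":-1,"xyz":[0,0,0],"angular":[0,0,0]},{"fingers":-1,"xyz":[0,0,-3],"angular":[0,0,0]},{"fingers":-1,"xyz":[0,0,-9],"angular":[0,0,0]},{"fingers":-1,"xyz":[-3,1.5,-12],"angular":[0,0,0]},{"fingers":-1,"xyz":[-5.5,1.5,-12.3],"angular":[0,0,0]},{"fingers":-1,"xyz":[-5.5,1.5,-12.3],"angular":[0,0,0]},{"fingers":-1,"xyz":[-5.5,1.5,-12.3],"angular":[0,0,0]}]}}

```text
clock: 6.75
position: [0.4436, 0.27, 0.2448]
ee_rot: [-3.129, -0.28, -0.001]
force: [0.3, 0.4, 0.1]
width: 0.997
```

```bash
python3 - <<'E'
from h import *
s,W=snap('wrist','w2.png'); print(s['position'],s['ee_rot'],s['clock'],s['force'],s['width'])
c=cam('wrist',s); b=(0,0,640,300)
m=cv2.bitwise_or(mask(W,(0,150,60),(6,255,255),b),mask(W,(174,150,60),(179,255,255),b))
u,k=blob(m); cs=cam('scene');_,S=snap('scene')
print(cv2.minAreaRect(k)); g=plane(c,u,.122); l=R.from_euler('z',-10.3,degrees=True).apply(g-[.4737,.287,.04]); print(g,l,np.degrees(np.arctan2(l[0],l[2])))
bb=(355,130,430,185); v,_=blob(cv2.bitwise_or(mask(S,(0,150,60),(6,255,255),bb),mask(S,(174,150,60),(179,255,255),bb)))
print(v, proj(cs,g)-v, tri(c,u,cs,v))
E
```

```text
[0.4436098  0.26998066 0.24478841] [-3.12899830e+00 -2.80403404e-01 -7.08226934e-04] 6.75 [0.29441556 0.44321782 0.1371233 ] 0.9973451897089531
((294.5, 173.5), (23.0, 35.0), 90.0)
[0.49252403 0.29233957 0.122     ] [0.01947541 0.00188774 0.082     ] 13.360490624779258
[396.        166.2804878] [-0.52196123  1.63362212] [0.49335146 0.29223622 0.12874163]
```

View pics/w2.png

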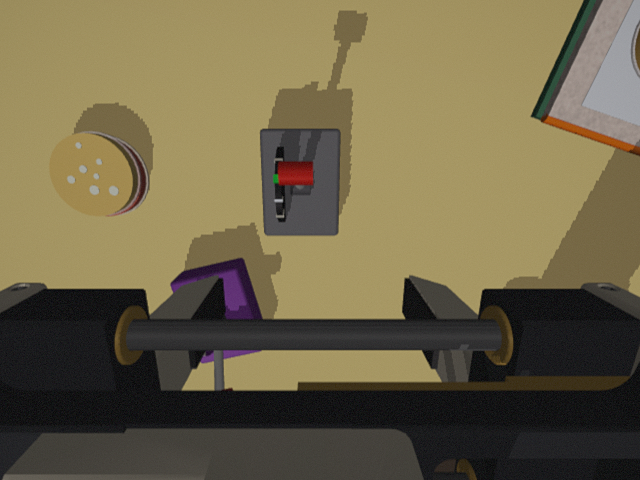

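The lever reads 58–60°, with the grip in line with the green tick at (276,178). On to the wedge.

>>> {"op": "jog_arm", "data": {"moves": [{"fingers":-1,"xyz":[-2,6,0],"angular":[0,0,0]},{"fingers":-1,"xyz":[-14.4,55.3,0],"angular":[0,0,-0.29]},{"fingers":-1,"xyz":[-14.4,55.3,0],"angular":[0,0,-0.29]},{"fingers":-1,"xyz":[-14.4,55.3,0],"angular":[0,0,-0.29]},{"fingers":-1,"xyz":[-14.4,55.3,0],"angular":[0,0,-0.29]},{"fingers":-1,"xyz":[-14.4,55.3,0],"angular":[0,0,-0.29]},{"fingers":-1,"xyz":[-14.4,55.3,0],"angular":[0,0,-0.29]},{"fingers":-1,"xyz":[-14.4,55.3,0],"angular":[0,0,-0.29]},{"fingers":-1,"xyz":[-14.4,55.3,0],"angular":[0,0,-0.29]},{"fingers":-1,"xyz":[-14.4,55.3,0],"angular":[0,0,-0.29]},{"fingers":-1,"xyz":[-14.4,55.3,0],"angular":[0,0,-0.29]},{"fingers":-1,"xyz":[-14.4,55.3,0],"angular":[0,0,-0.29]}]}}

```text
clock: 8.35
position: [0.4004, -0.2981, 0.2445]
ee_rot: [-3.054, -0.733, 0.0]
force: [0.5, 0.4, -0.3]
width: 0.994
```

```bash
python3 - <<'E'
from h import *
s,W=snap('wrist','w3.png'); print(s['position'],s['ee_rot'],s['clock'],s['force'],s['width'])
c=cam('wrist',s); m=mask(W,(105,120,30),(130,255,255),(0,0,640,480))
for k in cv2.findContours(m,cv2.RETR_EXTERNAL,cv2.CHAIN_APPROX_NONE)[0]:
    if cv2.contourArea(k)>200: r=cv2.minAreaRect(k); print(cv2.contourArea(k),r,cv2.approxPolyDP(k,3,True)[:,0].tolist())
E
```

```text
[ 0.40038326 -0.29810985  0.24453636] [-3.05377112e+00 -7.32685771e-01  7.03281612e-05] 8.35 [ 0.48726228  0.42824831 -0.30749124] 0.9939346084947194
1610.0 ((270.19512939453125, 266.2439270019531), (25.92484474182129, 78.08688354492188), 51.34019470214844) [[296, 236], [243, 272], [246, 279], [240, 291], [247, 299], [308, 252]]
4124.5 ((330.6864929199219, 141.5926513671875), (37.46049118041992, 118.65361785888672), 1.9749339818954468) [[314, 82], [311, 192], [317, 192], [319, 200], [341, 201], [346, 193], [351, 84]]
470.5 ((512.6764526367188, 2.2941017150878906), (23.15230941772461, 38.587181091308594), 59.036251068115234) [[494, 0], [502, 22], [535, 2]]
```

View pics/w3.png

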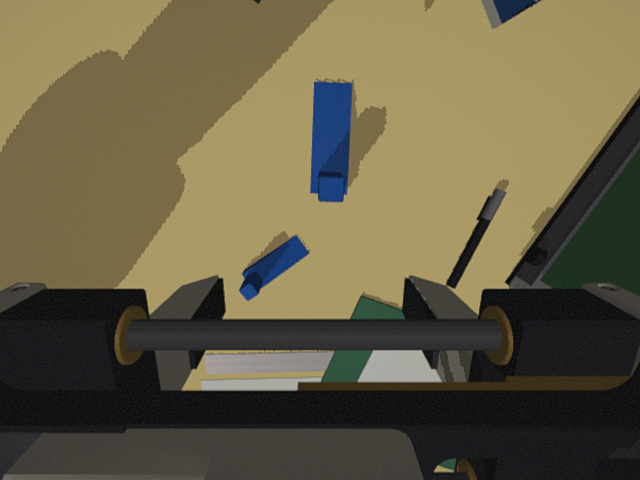

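The larger wedge lies with its tip at (332,83) and its handle at (331,187). The smaller one at (270,268) stays out. Fixing the grip point and the plate edge.

```bash
python3 - <<'E'
from h import *
s={'position':[0.40038326,-0.29810985,0.24453636],'ee_rot':[-3.05377112,-.732685771,7e-5]}; c=cam('wrist',s)
W=cv2.imread('pics/w3.png'); cr=cv2.resize(W[70:210,295:370],None,fx=4,fy=4,interpolation=3); cv2.imwrite('pics/c4.png',np.clip(cr*1.6,0,255).astype(np.uint8))
t=[plane(c,u,.003) for u in((314,82),(351.5,84))]; print(np.round(t,4),np.linalg.norm(t[0]-t[1]))
tip=np.mean(t,0); 
for z in(.072,.084):
    h=plane(c,(331,187.5),z); d=(tip-h)[:2]; print(z,h,np.linalg.norm(d),np.degrees(np.arctan2(d[1],d[0])))
b=[plane(c,u,.021) for u in((311,192),(347.5,193))]; print('rear',np.round(b,4))
L=(t[0]-b[0])[:2];Rr=(t[1]-b[1])[:2]; print([np.degrees(np.arctan2(v[1],v[0])) for v in(L,Rr)],np.linalg.norm(L),np.linalg.norm(Rr))
E
```

```text
[[ 0.5203 -0.2384  0.003 ]
 [ 0.5363 -0.274   0.003 ]] 0.039054531491622906
0.072 [ 0.43837402 -0.29776237  0.072     ] 0.09909526835912098 24.817718718103478
0.084 [ 0.43954006 -0.29647834  0.084     ] 0.09750031073889862 24.420448806935894
rear [[ 0.4193 -0.2862  0.021 ]
 [ 0.4363 -0.3219  0.021 ]]
[np.float64(25.35722594892223), np.float64(25.59037373700473)] 0.11177350467040849 0.11092644412310687
```

View pics/c4.png

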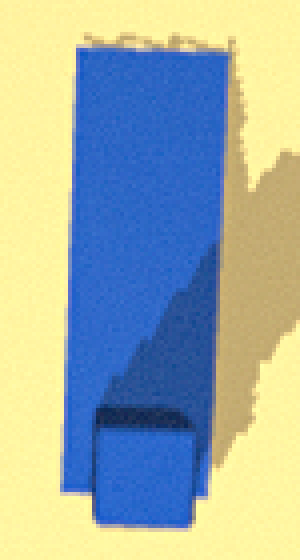

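>>> {"op": "jog_arm", "data": {"grip_force": 25, "moves": [{"fingers":-1,"xyz":[3.2,1.7,5],"angular":[0,0,0.03]},{"fingers":-0.4,"xyz":[3.2,1.7,10],"angular":[0,0,0.03]},{"fingers":-0.4,"xyz":[3.2,1.7,15],"angular":[0,0,0.03]},{"fingers":-0.2,"xyz":[3.2,1.7,19],"angular":[0,0,0.03]},{"fingers":-0.2,"xyz":[3.2,1.7,19.7],"angular":[0,0,0.03]},{"fingers":1,"xyz":[3.2,1.7,19.7],"angular":[0,0,0.03]},{"fingers":1,"xyz":[3.2,1.7,19.7],"angular":[0,0,0.03]},{"fingers":1,"xyz":[3.2,1.7,19.7],"angular":[0,0,0.03]},{"fingers":1,"xyz":[3.2,1.7,19.7],"angular":[0,0,0.03]},{"fingers":1,"xyz":[3.2,1.7,19.7],"angular":[0,0,0.03]},{"fingers":1,"xyz":[3.2,1.7,19.7],"angular":[0,0,0.03]}]}}

```text
clock: 9.78
position: [0.4365, -0.3009, 0.0489]
ee_rot: [3.065, 0.683, 0.002]
force: [-1.5, 0.6, 7.7]
width: 0.264
```

```bash
python3 - <<'E'
from h import *
s,W=snap('wrist','w4.png'); print(s['position'],s['ee_rot'],s['clock'],s['force'],s['width'])
c=cam('wrist',s)
m=mask(W,(105,120,30),(130,255,255),(150,0,480,330)); u,k=blob(m); print(cv2.approxPolyDP(k,3,True)[:,0].tolist())
E
```

```text
[ 0.43646687 -0.30090122  0.04886754] [3.06541012e+00 6.83064643e-01 1.60550353e-03] 9.775 [-1.46481547  0.59829621  7.72329158] 0.2635112887632387
[[347, 85], [271, 87], [277, 276], [284, 274], [288, 279], [282, 312], [285, 319], [343, 318], [337, 279], [342, 274], [349, 275]]
```

View pics/w4.png

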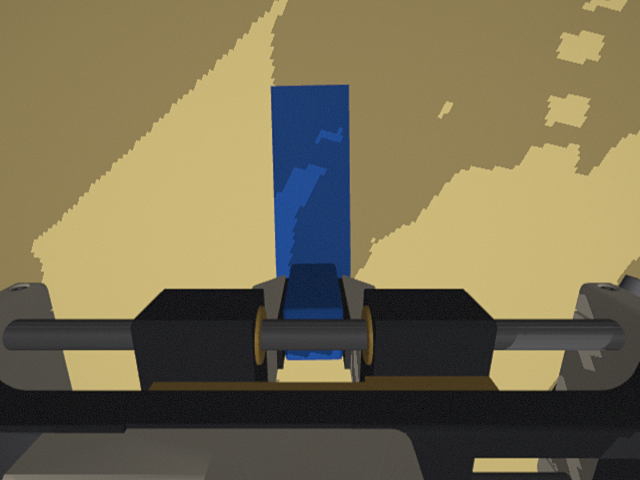

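The wedge is gripped: the opening reads 24 mm and the picture shows the ramp straight ahead of the jaws. Sliding it along the bench to a staging point in front of the plate, swinging wide of the base's corner.

>>> {"op": "jog_arm", "data": {"moves": [{"fingers":1,"xyz":[0.9,-3.2,-0.1],"angular":[0,0,0.07]},{"fingers":1,"xyz":[1.8,-6.5,-0.1],"angular":[0,0,0.14]},{"fingers":1,"xyz":[2.7,-9.6,-0.1],"angular":[0,0,0.21]},{"fingers":1,"xyz":[3.6,-12.8,-0.1],"angular":[0,0,0.28]},{"fingers":1,"xyz":[5.3,-15.8,-0.1],"angular":[0,0,0.35]},{"fingers":1,"xyz":[7.0,-18.9,-0.1],"angular":[0,0,0.42]},{"fingers":1,"xyz":[9.1,-21.5,-0.1],"angular":[0,0,0.5]},{"fingers":1,"xyz":[11.2,-24.2,-0.1],"angular":[0,0,0.564]},{"fingers":1,"xyz":[11.2,-24.2,-0.1],"angular":[0,0,0.564]},{"fingers":1,"xyz":[11.2,-24.2,-0.1],"angular":[0,0,0.564]}]}}

```text
clock: 11.08
position: [0.4345, -0.0343, 0.049]
ee_rot: [3.135, -0.195, 0.0]
force: [-0.4, -0.2, -1.2]
width: 0.262
```

```bash
python3 - <<'E'
from h import *
s,W=snap('wrist','w5.png'); print(s['position'],s['ee_rot'],s['clock'],s['force'],s['width'])
c=cam('wrist',s)
m=mask(W,(105,120,30),(130,255,255),(150,0,480,330)); u,k=blob(m); print(cv2.approxPolyDP(k,3,True)[:,0].tolist())
om=mask(W,(5,150,60),(16,255,255),(0,0,640,300)); ys,xs=np.nonzero(om); print(xs.min(),xs.max())
A=[]
for x in range(xs.min(),xs.max()+1,20):
    q=ys[xs==x]
    if len(q): A.append((x,q.min(),q.max()))
print(A)
E
```

```text
[ 0.43450154 -0.03433233  0.04896612] [ 3.13517720e+00 -1.95436686e-01  5.04351754e-05] 11.075 [-0.37793451 -0.22516579 -1.1658077 ] 0.2618224955720966
[[348, 85], [272, 86], [277, 276], [285, 274], [289, 279], [283, 308], [286, 319], [343, 318], [338, 279], [342, 274], [349, 275]]
74 540
[(74, np.int64(0), np.int64(1)), (94, np.int64(0), np.int64(11)), (114, np.int64(0), np.int64(11)), (134, np.int64(0), np.int64(10)), (154, np.int64(0), np.int64(10)), (174, np.int64(0), np.int64(10)), (194, np.int64(0), np.int64(10)), (214, np.int64(0), np.int64(10)), (234, np.int64(0), np.int64(10)), (254, np.int64(0), np.int64(10)), (274, np.int64(0), np.int64(10)), (294, np.int64(0), np.int64(9)), (314, np.int64(0), np.int64(10)), (334, np.int64(0), np.int64(9)), (354, np.int64(0), np.int64(9)), (374, np.int64(0), np.int64(9)), (394, np.int64(0), np.int64(9)), (414, np.int64(0), np.int64(9)), (434, np.int64(0), np.int64(8)), (454, np.int64(0), np.int64(8)), (474, np.int64(0), np.int64(8)), (494, np.int64(0), np.int64(8)), (514, np.int64(0), np.int64(8)), (534, np.int64(0), np.int64(7))]
```

View pics/w5.png

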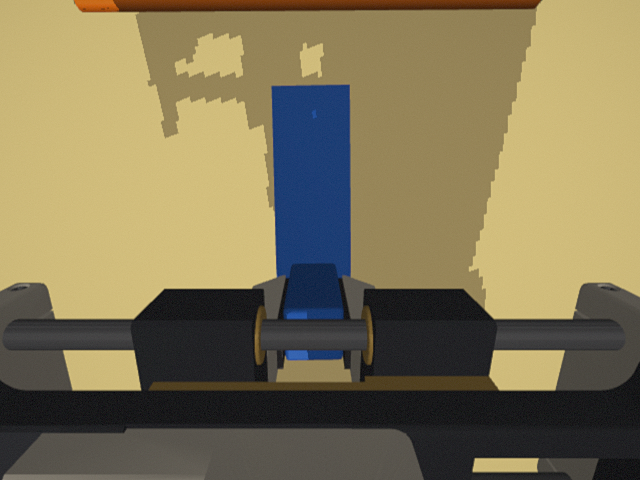

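Staged. The wedge tip is at (311,86) and the orange edge runs along the top of the picture (rows 7–11), about half a degree off square. Computing the remaining push.

```bash
python3 - <<'E'
from h import *
s={'position':np.array([0.43450154,-0.03433233,0.04896612]),'ee_rot':[3.1351772,-.195436686,5e-5]}; c=cam('wrist',s)
Rt=R.from_rotvec(s['ee_rot']); tl=lambda p: Rt.inv().apply(p-s['position'])*1000
for u in((271.5,85.5),(348.5,84.5)): print('tip tool mm',tl(plane(c,u,.003)))
K,M=c; o=-M[:3,:3].T@M[:3,3]; print('cam',tl(o))
# tangent ray: axis at z=.015, silhouette line y=11.2 (x=104)...7.3 (x=530)
E=[]
for u in((104,11.3),(530,7.8)):
    d=plane(c,u,0)-o; d=Rt.inv().apply(d); ot=Rt.inv().apply(o-s['position']); 
    f,h=d[0],-d[2]; n=np.hypot(f,h)
    # in tool x / world-up plane: ray line; axis lies 5mm further (forward side)
    zz=.015-s['position'][2]; t=(zz-(-ot[2]))/h; x=ot[0]+f*t; y=ot[1]+d[1]*t
    E.append((x+.005*n/abs(h),y)); 
E=np.array(E)*1000; print('axis pts tool mm',E,'slope deg',np.degrees(np.arctan2(E[1,0]-E[0,0],E[1,1]-E[0,1])),'len',np.linalg.norm(E[1]-E[0]))
S=cv2.imread('pics/top0.png')[:,:,::-1].copy(); om=mask(S,(5,130,60),(18,255,255),(310,225,390,248)); ys,xs=np.nonzero(om)
ct=cam('top'); p=np.polyfit(xs,ys,1); a,b=[plane(ct,(x,np.polyval(p,x)),.017) for x in(316,384)]; print('top',a,b,tl(a),tl(b))
E
```

```text
tip tool mm [103.21880611 -20.64027148  45.96476523]
tip tool mm [103.69673916  18.45871185  45.97758724]
cam [  76.74314587    0.64910716 -140.25010352]
axis pts tool mm [[137.40184532 -93.49872892]
 [138.82406425  97.7529351 ]] slope deg 0.4260650019281706 len 191.25695202231122
top [0.58144855 0.04785532 0.017     ] [ 0.5571508  -0.15459654  0.017     ] [135.60077239 -99.8113189   31.94054548] [136.63380015 104.09077875  32.00733624]
```

>>> {"op": "jog_arm", "data": {"moves": [{"fingers":1,"xyz":[1.5,0,0],"angular":[0,0,0]},{"fingers":1,"xyz":[3,0,0],"angular":[0,0,0]},{"fingers":1,"xyz":[4.5,0.1,0],"angular":[0,0,0]},{"fingers":1,"xyz":[6,0.2,0],"angular":[0,0,0]},{"fingers":1,"xyz":[6,0.2,0],"angular":[0,0,0]},{"fingers":1,"xyz":[6,0.2,0],"angular":[0,0,0]}]}}

```text
clock: 11.88
position: [0.4941, -0.0435, 0.0488]
ee_rot: [3.135, -0.197, 0.001]
force: [1.0, 0.5, -0.8]
width: 0.263
```

>>> {"op": "jog_arm", "data": {"moves": [{"fingers":1,"xyz":[0.4,0,0],"angular":[0,0,0]},{"fingers":1,"xyz":[0.8,0,0],"angular":[0,0,0]},{"fingers":1,"xyz":[1.2,0,0],"angular":[0,0,0]},{"fingers":1,"xyz":[1.6,0,0],"angular":[0,0,0]},{"fingers":1,"xyz":[1.8,0,0],"angular":[0,0,0]},{"fingers":1,"xyz":[1.8,0,0],"angular":[0,0,0]},{"fingers":1,"xyz":[1.8,0,0],"angular":[0,0,0]}]}}

```text
clock: 12.75
position: [0.5096, -0.0455, 0.0488]
ee_rot: [3.135, -0.196, -0.006]
force: [-9.9, 0.4, 11.5]
width: 0.254
```

```bash
python3 - <<'E'
from h import *
s,W=snap('wrist','w6.png'); print(s['position'],s['clock'],s['force'],s['width'])
m=mask(W,(105,120,30),(130,255,255),(150,0,480,330)); u,k=blob(m); print(cv2.approxPolyDP(k,3,True)[:,0].tolist())
om=mask(W,(5,150,60),(16,255,255),(0,0,640,300)); ys,xs=np.nonzero(om)
print([(x,ys[xs==x].min(),ys[xs==x].max()) for x in range(xs.min()+10,xs.max()-5,60) if (xs==x).any()])
_,S=snap('scene','s6.png'); o=np.hstack([W,cv2.resize(S[240:400,230:390],(480,480),interpolation=3)]); o=cv2.resize(o,(800,343))
cv2.imwrite('pics/c6.png',np.clip(o[:,:,::-1]*1.5,0,255).astype(np.uint8))
E
```

```text
[ 0.50963497 -0.04547307  0.04877491] 12.75 [-9.89982418  0.39261058 11.5345433 ] 0.25417753167602614
[[350, 180], [276, 181], [277, 276], [285, 274], [289, 279], [285, 319], [343, 318], [337, 279], [342, 274], [349, 276]]
[(107, np.int64(169), np.int64(180)), (167, np.int64(169), np.int64(180)), (227, np.int64(168), np.int64(180)), (287, np.int64(168), np.int64(179)), (347, np.int64(167), np.int64(178)), (407, np.int64(167), np.int64(178)), (467, np.int64(166), np.int64(178))]
```

View pics/c6.png

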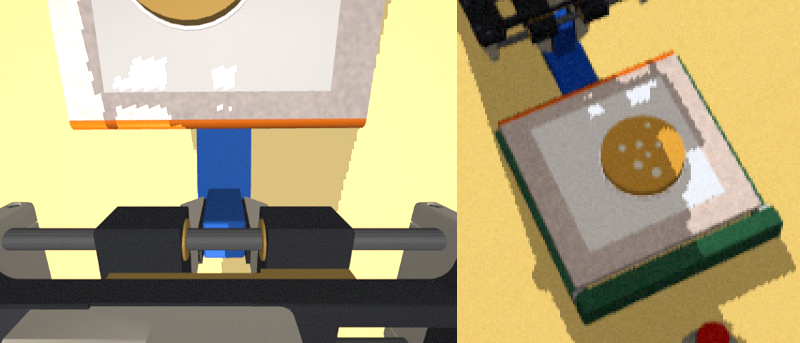

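The wedge is under the edge at (313,179) in the full frame and the handle hasn't slipped in the jaws. Computing the exact distance left.

```bash
cat >> h.py <<'E'
def short(s,row,col=313,lift=0.,gx=.0015):
    c=cam('wrist',s); Rt=R.from_rotvec(s['ee_rot']); K,M=c; o=-M[:3,:3].T@M[:3,3]
    d=Rt.inv().apply(plane(c,(col,row),0)-o); ot=Rt.inv().apply(o-s['position'])
    t=(.015+lift-s['position'][2]+ot[2])/-d[2]
    return (ot[0]+d[0]*t+.005*np.hypot(d[0],d[2])/abs(d[2])-gx)*1000
E
python3 - <<'E'
from h import *
s=arm.observe(); print(s['ee_rot'],s['position']); print([short(s,r,lift=l) for r in(179,180) for l in(0,.002)])
E
```

```text
[ 3.13541706 -0.1962995  -0.00603305] [ 0.50961432 -0.04545815  0.04877041]
[np.float64(61.061495158856424), np.float64(61.282321149555244), np.float64(60.55604485713833), np.float64(60.78269850579807)]
```

>>> {"op": "jog_arm", "data": {"moves": [{"fingers":1,"xyz":[0.3,0,0],"angular":[0,0,0]},{"fingers":1,"xyz":[0.6,0,0],"angular":[0,0,0]},{"fingers":1,"xyz":[0.9,0,0],"angular":[0,0,0]},{"fingers":1,"xyz":[1.2,0,0],"angular":[0,0,0]},{"fingers":1,"xyz":[1.4,0,0],"angular":[0,0,0]},{"fingers":1,"xyz":[1.4,0,0],"angular":[0,0,0]},{"fingers":1,"xyz":[1.4,0,0],"angular":[0,0,0]},{"fingers":1,"xyz":[1.4,0,0],"angular":[0,0,0]}]}}

```text
clock: 13.85
position: [0.5236, -0.0472, 0.0488]
ee_rot: [3.135, -0.196, -0.006]
force: [-8.4, 1.5, 11.5]
width: 0.262
```

```bash
python3 - <<'E'
from h import *
s,W=snap('wrist','w7.png'); print(s['position'],s['ee_rot'],s['clock'],s['force'],s['width'])
m=mask(W,(105,120,30),(130,255,255),(150,0,480,330)); u,k=blob(m); print(cv2.approxPolyDP(k,3,True)[:,0].tolist())
om=mask(W,(5,150,60),(16,255,255),(0,0,640,300)); ys,xs=np.nonzero(om); r=ys[(xs>300)&(xs<326)].max(); print(r,short(s,r,lift=.003))
T,S=snap('scene')[1],snap('top')[1]
cv2.imwrite('pics/c7.png',np.clip(np.hstack([cv2.resize(T[235:395,230:390],(400,400),interpolation=3),cv2.resize(W[60:380,120:520],(400,400))])[:,:,::-1]*1.5,0,255).astype(np.uint8))
E
```

```text
[ 0.52357342 -0.04721276  0.0487539 ] [ 3.13540565 -0.19638277 -0.00593035] 13.85 [-8.43527961  1.50283985 11.48048856] 0.261823361813572
[[276, 209], [277, 276], [285, 274], [289, 279], [284, 318], [343, 318], [337, 279], [342, 274], [349, 276], [350, 209]]
207 47.18534592709863
```

View pics/c7.png

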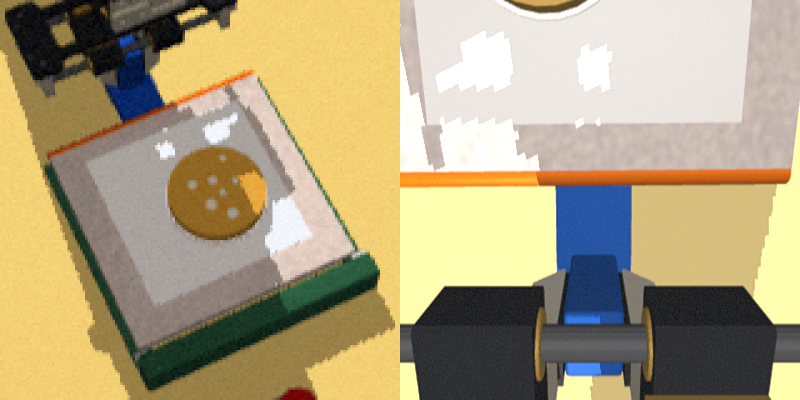

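The edge is 47 mm ahead of the grip, which means a lift of about 4 mm. The wedge is still clamped and the fingers are well clear of the plate. Handing in.

```bash
python3 -c "
from h import *
s=arm.observe(); print(s['clock'],s['force'],np.abs(s['dq']).max()); print(job.sign_off())"
```

```text
14.0 [-8.46528102  1.01451484 11.88188033] 0.0011523597601424925
the job is handed in; nothing more can be done
None
```

The red lever is on the green mark and the larger blue wedge is holding the plate's front edge up by about 4 mm, still gripped. I handed the job in at 14.0 s of the 51 s limit; the sign-off gives no verdict.

- **Lever:** I pinched the grip by its ends, swung it over and let go. The tool pose put it at 60.1°. The wrist camera afterwards put it at 58.4°, so the two differ by under 2° and both are inside the 6° allowance.
- **Wedge:** I slid it along the bench and in under the orange edge. The last wrist view puts the edge 47.2 mm ahead of the grip, which means about 4.0 mm of lift. The travel from two earlier edge fixes gives 44.7 to 46.2 mm, about 4.2 to 4.5 mm of lift. I inferred the lift from distances and did not measure it directly.
- **Holding at the end:** the jaws read 24 mm on the handle with no visible slip, the arm was still, and the outside force on the tool was about 8 N backward and 12 N upward. The upward part means the tool is pressing the wedge down onto the bench. I did not measure the wedge's tilt separately.
- **Clearances:** the fingers stayed well clear of the plate, and the dish looked in place on it. I did not re-measure the other items on the bench, and the arm's path kept away from them.

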